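# Seat a filter in its cell and swing the retainer over it

### The job

The large filter disc lies loose on its metal holder block, beside its round cell. Without picking it up, push it with the fingertips across the flat top until it drops into the cell and lies flat; only then push the holder's swing clip by its upright pin all the way round to its stop, so that it lies over the filter. Leave the small holder with its filter and everything else on the worktop as they are, and let go of everything.

Things in the scene. Friction and masses are not known exactly. Their poses are not given: they have to be found in the camera images.
- holder: The larger of two plain grey metal blocks, fixed to the worktop (all sizes in mm): 96 (x) x 160 (y) x 18 (z); origin at the centre of its underside, so its flat top is at z = 18. Its empty round cell is centred at x = 0, y = -28; the +y part of the top is a flat landing where the loose filter starts. It may stand at the left or the right place, turned up to 0.3 rad.
- holder_cell (a point): Centre of the mouth of the empty cell, level with the block's top, axes as the block's. The cell is a blind round hole, 53 mm diameter, 9 deep, with a 2 mm bevelled rim.
- filter: The loose large filter, a disc with a black rim and clear glass, 50 mm diameter, 8 thick, about 50 g; origin at the centre of its underside. It starts flat on the landing, its centre 60 to 80 mm from the cell's centre, wholly clear of the rim. Down in the cell it has 1.5 mm play all round and its top lies 1 mm below the block's top. It slides freely.
- clip_pin (a point): The upright round steel pin at the free end of the swing clip: 10 mm diameter, its top 24 mm above the block's top; this point is 16 mm above the block's top, on the pin's axis. The clip is a flat steel arm 10 mm wide, lying from 3 to 7 mm above the block's top; the pin rises from it.
- clip (a joint): Swing clip angle (rad) about its upright pivot at x = 0, y = -66 mm of the block; pin axis 38 mm from the pivot. At 0 the arm points to the block's +x, clear of the cell; it grows anticlockwise from above to the stop at 1.57 (arm along +y, pin over the cell's middle). Starts at 0 to 0.3; light friction, 0.5 N at the pin; stays where left. It cannot pass over a filter that is not down in its cell.
- small_filter: The smaller filter, 36 mm diameter, 8 thick, already seated under a closed clip in the smaller block (76x124x18). Leave it as it is.
- timer: Bystander: flat white digital timer, 68x62x18, between the two holders, near the robot (mm). Origin at the centre of its underside.
- forceps: Bystander: steel forceps, 132x16x10, lying between the two holders (mm). Origin at the centre of its underside.
- reagent: Bystander: small brown bottle, 34 across, 76 tall, standing behind the forceps (mm). Origin at the centre of its underside.
- cup: Bystander: specimen cup with lid, 62 across, 70 tall, on the right (mm). Origin at the centre of its underside.
- slide_box: Bystander: flat yellow hinged box, 72x85x33, at the back (mm). Origin at the centre of its underside.

How it is judged:
On the way, in this order (a step that is already met when the one before it is completed fails the run):
1. the large filter has dropped flat into its cell, the clip still open (horizontal distance between filter and holder_cell below 0.004 m and z of filter in the frame of holder below 0.0115 m and angle between filter's own z axis and vertical below 0.06 rad and value of joint clip below 0.6 rad), for 0.2 s.
2. the clip has been swung over the seated filter (horizontal distance between filter and holder_cell below 0.004 m and z of filter in the frame of holder below 0.0115 m and angle between filter's own z axis and vertical below 0.06 rad and value of joint clip above 1.4 rad), for 0.2 s.
At the end, for the whole second after the job is handed in: The large filter lies flat in its cell (centre within 4 mm of the cell's centre, underside no more than 2.5 mm above the cell's floor, tilt under 0.06 rad), at rest, and the clip is swung over it, beyond 1.4 rad of its 1.57 (all of step 2 and linear speed of filter below 0.01 m/s and velocity of joint clip below 0.05 rad/s); the robot touches nothing.
It fails at once if the large filter is lifted: its underside's centre rises more than 12 mm above the holder's top (height (world z) of filter above 0.03 m).
It fails at once if the small filter is shifted by more than 6 mm (distance of small_filter from where it was at the start of the episode above 0.006 m).
It fails at once if a bystander is shifted by more than 25 mm or tipped over (distance of any of timer, forceps, reagent, cup, slide_box from where it was at the start of the episode above 0.025 m or angle between any of reagent, cup's own z axis and vertical above 0.6 rad).
It also fails if it takes over 48 s, if anything falls off the work surface, if the arm or the gripper's body presses on something with over 40 N, if the wrist force passes 120 N, or if a joint passes its speed limit or range.

### The arm

A 6-joint arm with a two-finger parallel gripper is mounted at the origin on a cart in front of the work surface, level with it; the furniture and walls round the work are solid. World frame = base frame: x ahead of the robot, y to its left, z up, the work surface at z = 0. Lengths are in m, angles in rad, forces in N, time in s.
With the tool pointing down it reaches from about 0.375 to 0.9 m from the base axis. Payload 3.1 kg.
Tool frame: the origin (TCP) lies between the finger pads; the fingertips stand 8 mm ahead of it and the grasp point (between the pads) lies 11 mm behind it; z points along the fingers, y is the line along which they close (so a half turn about z gives the same grasp; the last joint's range is limited). The gripper opens to 85 mm and grips with 20 to 120 N. Pads are 22 mm wide; open, the fingers measure 114 mm over their backs; the gripper's body (76 mm by 85 mm) begins 54 mm behind the grasp point. The pads swing forward as they close: fully open they stand 13 mm farther back than shut.
Start: joints at [0.98, 0.527, 1.433, -0, 1.181, -0.178], TCP at [0.251, 0.572, 0.239] pointing down, gripper open.
Joint ranges: [-3.08, 3.08], [-0.75, 2.2], [0.22, 2.44], [-1.43, 4.57], [0, 2.65], [-2.85, 2.85]. Speed limits (rad/s): [2.79, 2.79, 3.14, 3.14, 3.14, 3.14].

### API

Orientations are given as a unit quaternion [x, y, z, w].
In Python, from station import readout, cams, sign_off gives the robot as it stands.
- The arm moves only by the tool send_rows, never from a script. Its argument "commands" is text: rows parted by semicolons, each of 5 numbers parted by spaces: the finger opening in mm, from 0 to 85.4, then the shift along the tool's x, y, z each as a share of 0.02 m, from -1 to 1, then the turn about the tool's z as a share of 4 degrees, from -1 to 1. In form: grip dx dy dz spin; .... A call has 1 to 20 rows; each row shifts and turns the commanded pose from where the row before left it, along the tool's axes as they then stand; what a row does not reach is not made up. A row lasts 1/12 s, in which the tool goes at most 41.7 mm and 7.16 degrees, less where a joint would pass 70% of its speed; a pose out of reach is approached as far as the arm can. A call with a number of a shift or a turn outside -1 to 1 is refused whole. A call with a gripper value outside its range is refused whole. The fingers move at their own pace and stop on an object; "grip_force" is the grip in N (left out, the last holds). Time passes only in rows, so rows that do not move let the fingers close. It gives the time, the measured TCP pose, the force, the opening and the grip force at its end, in the units of the state.
- readout.sense(): the state, without advancing time (a new reading comes with each control period).
- cams.snapshot(name): name is "scene" or "top"; returns a dict with "pixels" (420x560x3 uint8, red, green, blue), "intrinsics" (3x3 intrinsics, pixels), "dist" ([k1, k2, p1, p2, k3] as OpenCV has them; the pictures are not rectified), "eye" and "rotation" of the camera in the world. Camera axes: x right, y down, z forward; pixel columns grow to the right and rows downward; lengths in m; the calibration is good to about 2 mm. A picture is of the moment at which its call begins. There is no depth.
- sign_off(): hands the job in; it is judged then, once.
The state is a dict: "t": time; "q": joint angles; "qd": joint speeds; "tau": joint torques, N m; "tcp_pos": TCP position; "tool_rot": TCP orientation; "force": force on the tool from outside, world axes, zero at the start; "ft_torque": the same for the moment, N m; "finger_gap": opening from 0.0 (shut) to 1.0 (fully open); "gripper_force": force on a finger pad.
Only numpy, scipy, OpenCV 4.12 (cv2) and the standard library are available. Lean on these libraries where they do the work, as an engineer would, in place of code of your own. Each camera call takes 0.05 s, during which the arm holds its last target. There are 200 camera calls.

## Working session

There is one attempt and no reset: what is moved stays moved. The work goes in short steps, Python scripts to look and compute and a tool call to move; the robot and the scene stay as the last step left them, time stands still between calls to the robot, and variables do not carry over. Pictures are saved under pics/ and viewed, at most 10 in all, crops included, and the job is handed in when it is done.

Besides the shell and the picture viewer there is one more tool, called after "Request:" in YAML: its name, and indented under it one key for each argument. send_rows: Moves the arm, as the interface text tells. Its arguments: {"type":"object","properties":{"commands":{"type":"string"},"grip_force":{"type":"number"}},"required":["commands"]}

```bash
mkdir -p pics; cat > h.py <<'E'
import numpy as np, cv2
from station import readout, cams
def snap(n,f):
    s=cams.snapshot(n); cv2.imwrite('pics/'+f,cv2.cvtColor(np.asarray(s['pixels']),cv2.COLOR_RGB2BGR)); return s
def ray(s,uv,z):
    K=np.array(s['intrinsics']);uv=np.array(uv,float).reshape(-1,1,2)
    p=cv2.undistortPoints(uv,K,np.array(s['dist']))[:,0]
    d=np.c_[p,np.ones(len(p))]@np.array(s['rotation']).T; e=np.array(s['eye'])
    return e+d*((z-e[2])/d[:,2])[:,None]
E
python3 - <<'E'
from h import *
import pickle
for n in('top','scene'):
    s=snap(n,n+'0.png'); pickle.dump(s,open(n+'.pkl','wb')); print(n,s['eye'],np.array(s['rotation']).round(2).tolist())
print(readout.sense())
E
```

```text
top [ 0.45810522 -0.00588991  0.88833936] [-0.71, 0.71, -0.02, 0.02]
scene [0.6310509  0.78099015 0.53061608] [0.07, 0.86, -0.5, -0.04]
{'t': 0.1, 'q': array([ 9.79505868e-01,  5.28437388e-01,  1.43378724e+00, -3.65167841e-05,
        1.18138632e+00, -1.78517922e-01]), 'qd': array([ 0.00118746, -0.00213062, -0.00198411, -0.00162833, -0.00024101,
        0.00075492]), 'tau': array([-1.51469510e-05, -4.43301201e+01, -1.78587198e+01, -2.61099722e-04,
        3.98473669e-03,  9.04028468e-06]), 'tcp_pos': array([0.25035214, 0.57197581, 0.23838786]), 'tool_rot': array([ 2.04917300e-01,  9.78778771e-01, -9.41647991e-04, -3.63254153e-04]), 'force': array([ 0.75061133, -0.68369424, -0.38870815]), 'ft_torque': array([ 0.04926513, -0.01885202, -0.00371404]), 'gripper_force': 0.0, 'finger_gap': 0.9997080300932485}
```

View pics/top0.png

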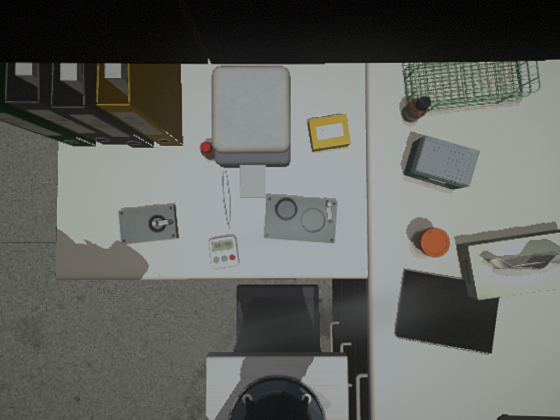

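View pics/scene0.png

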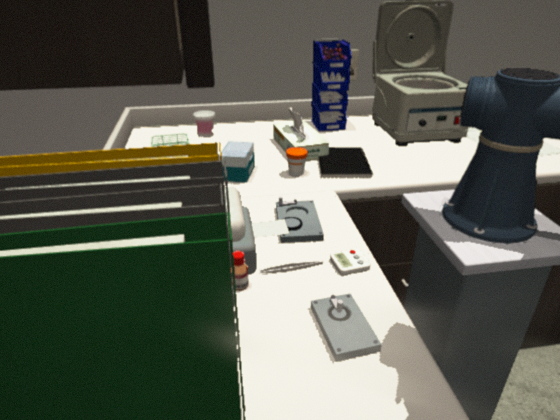

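Top view: the large holder is at about (300,218), dark-rimmed filter at (286,209), cell at (314,219), clip at (329,210). The rotation is a quaternion, so I'll fix the helper and zoom in.

```bash
sed -i "s/np.array(s\['rotation'\]).T/Rotation.from_quat(s['rotation']).as_matrix().T/; 1a from scipy.spatial.transform import Rotation" h.py
python3 - <<'E'
from h import *
import pickle
s=pickle.load(open('top.pkl','rb')); im=np.asarray(s['pixels'])[:,:,::-1]
c=cv2.resize(im[185:250,255:345],None,fx=8,fy=8,interpolation=cv2.INTER_CUBIC); cv2.imwrite('pics/c.png',c)
hsv=cv2.cvtColor(np.ascontiguousarray(im),cv2.COLOR_BGR2HSV)
m=(im.max(2)<150).astype(np.uint8); m[:185]=0;m[250:]=0;m[:,:255]=0;m[:,345:]=0
cs,_=cv2.findContours(m,cv2.RETR_EXTERNAL,cv2.CHAIN_APPROX_NONE)
k=max(cs,key=cv2.contourArea);r=cv2.minAreaRect(k);print(r)
P=ray(s,cv2.boxPoints(r),.018);print(P,P.mean(0))
print([np.linalg.norm(P[i]-P[i-1]) for i in range(4)])
E
```

```text
((294.8254089355469, 217.3574676513672), (82.44081115722656, 45.283348083496094), 4.23639440536499)
[[ 0.4181283   0.05251161  0.018     ]
 [ 0.51977564  0.04501554  0.018     ]
 [ 0.50550745 -0.1403875   0.018     ]
 [ 0.40413631 -0.13188238  0.018     ]] [ 0.46188693 -0.04368568  0.018     ]
[np.float64(0.18492408557890813), np.float64(0.1019233668046292), np.float64(0.1859512518768474), np.float64(0.10172731556211452)]
```

View pics/c.png

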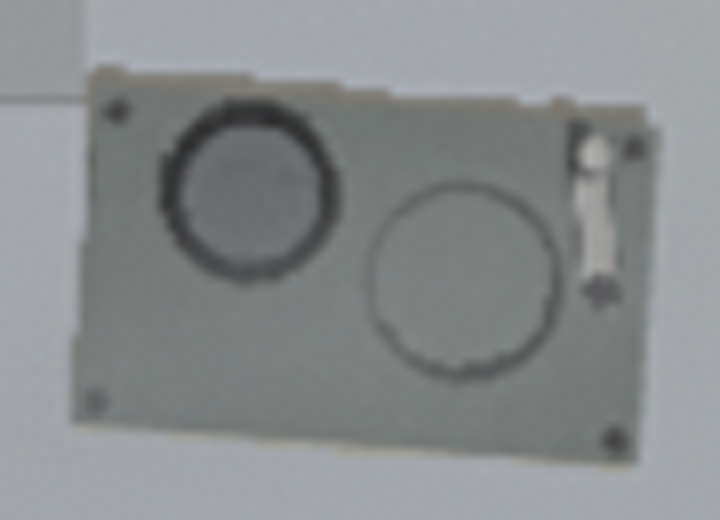

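The crop shows: filter centre (249,190), cell (463,280), pivot (600,290), pin top (597,152), block corners (90,72), (650,120), (635,462), (75,425).

```bash
python3 - <<'E'
from h import *
import pickle
s=pickle.load(open('top.pkl','rb'))
g=lambda u,z:ray(s,(np.array(u,float)+.5)/8-.5+[255,185],z)
P=g([(90,72),(650,120),(635,462),(75,425)],.018);print(P[:,:2].round(4).tolist())
B=np.array([[48,80],[48,-80],[-48,-80],[-48,80]])/1e3
# rigid fit
c=P[:,:2].mean(0);a=P[:,:2]-c;th=np.arctan2((B[:,0]*a[:,1]-B[:,1]*a[:,0]).sum(),(B*a).sum());
R=np.array([[np.cos(th),-np.sin(th)],[np.sin(th),np.cos(th)]])
print('c',c,'th',th,'res',(a-B@R.T).round(4).tolist())
cell=c+R@[0,-.028];piv=c+R@[0,-.066];print('cell fit',cell,'direct',g([(463,280)],.018)[0]);print('piv fit',piv,'direct',g([(600,290)],.024))
f=g([(249,190)],.026)[0];print('filter',f,'block',R.T@(f[:2]-c));p=g([(597,152)],.042)[0];print('pin',p,'blk',R.T@(p[:2]-c))
d=cell-f[:2];print(d,np.linalg.norm(d),np.arctan2(d[1],d[0]))
st=readout.sense();print(Rotation.from_quat(st['tool_rot']).as_matrix().round(3))
E
```

```text
[[0.5156, 0.0215], [0.5016, -0.1363], [0.4056, -0.1312], [0.4163, 0.0258]]
c [ 0.45976811 -0.05505272] th -0.07004538528984959 res [[0.0023, 0.0001], [-0.0005, 0.0019], [-0.0007, 0.0003], [-0.0012, -0.0023]]
cell fit [ 0.45780845 -0.08298406] direct [ 0.45667127 -0.08338122  0.018     ]
piv fit [ 0.4551489  -0.12089088] direct [[ 0.45381303 -0.12103453  0.024     ]]
filter [ 0.48191937 -0.02312693  0.026     ] block [0.01986251 0.03339783]
pin [ 0.49165456 -0.11815039  0.042     ] blk [ 0.03622435 -0.06071127]
[-0.02411093 -0.05985713] 0.0645307090157379 -1.9537209818288659
[[-0.916  0.401 -0.001]
 [ 0.401  0.916 -0.002]
 [ 0.    -0.002 -1.   ]]
```

Request:
send_rows:
  commands: "30 -1 -0.9 0 0;30 -1 -0.9 0 0;30 -1 -0.9 0 0;30 -1 -0.9 0 0;30 -1 -0.9 0 0;30 -1 -0.9 0 0;30 -1 -0.9 0 0;30 -1 -0.9 0 0;30 -1 -0.9 0 0;30 -1 -0.9 0 0;30 -1 -0.9 0 0;30 -1 -0.9 0 0;30 -1 -0.9 0 0;30 -1 -0.9 0 0;30 -1 -0.9 0 0;30 -1 -0.9 0 0;30 -1 -0.9 0 0;30 -1 -0.9 0 0;30 -1 -0.9 0 0;30 -1 -0.9 0 0"
  grip_force: 20

```text
t: 1.77
tcp_pos: [0.4727, 0.081, 0.2391]
tool_rot: [0.205, 0.979, -0.0, -0.0]
force: [0.7, 0.2, 0.9]
finger_gap: 0.352
gripper_force: 0.0
```

Request:
send_rows:
  commands: "30 -0.8 -0.8 0 0;30 -0.8 -0.8 0 0;30 -0.9 -0.8 0 0;30 0 0 0.5 1;30 0 0 0.5 1;30 0 0 0.5 1;30 0 0 0.5 1;30 0 0 0.5 1;30 0 0 0.5 1;30 0 0 0.5 1;30 0 0 0.5 1;30 0 0 0.5 1;30 0 0 0.5 1;30 0 0 0.5 1;30 0 0 0.5 1;30 0 0 0.5 1;30 0 0 0.5 1;30 0 0 0.5 1;30 0 0 0.5 1;30 0 0 0 1"

```text
t: 3.43
tcp_pos: [0.4979, 0.0184, 0.0775]
tool_rot: [0.718, 0.696, -0.001, -0.002]
force: [0.3, 0.2, -0.3]
finger_gap: 0.354
gripper_force: 0.0
```

Request:
send_rows:
  commands: "30 0 0 0 1;30 0 0 0 1;30 0 0 0 1;30 0 0 0 1;30 0 0 0 1;30 0 0 0 0;30 0 0 0 0"

```text
t: 4.02
tcp_pos: [0.4991, 0.0182, 0.0791]
tool_rot: [0.827, 0.562, -0.0, -0.0]
force: [0.1, -0.8, 0.4]
finger_gap: 0.35
gripper_force: 0.0
```

Request:
send_rows:
  commands: "30 0 0 0.8 0;30 0 0 0.8 0;30 0 0 0.8 0;30 0 0 0 0;30 0 0 0 0"

```text
t: 4.43
tcp_pos: [0.4986, 0.0183, 0.0308]
tool_rot: [0.827, 0.562, -0.001, -0.001]
force: [-0.1, 0.6, 0.5]
finger_gap: 0.352
gripper_force: 0.0
```

Request:
send_rows:
  commands: "30 0 0 0.1 0;30 0 0 0 0"

```text
t: 4.6
tcp_pos: [0.4997, 0.0182, 0.0299]
tool_rot: [0.827, 0.562, 0.0, 0.0]
force: [-0.0, 0.0, -0.7]
finger_gap: 0.353
gripper_force: 0.0
```

Request:
send_rows:
  commands: "30 0 0 0.1 0;30 0 0 0 0"

```text
t: 4.77
tcp_pos: [0.4995, 0.0182, 0.0277]
tool_rot: [0.827, 0.562, 0.0, 0.0]
force: [-0.0, -0.7, -0.2]
finger_gap: 0.352
gripper_force: 0.0
```

Request:
send_rows:
  commands: "30 0 0 0.1 0;30 0 0 0 0"

```text
t: 4.93
tcp_pos: [0.4996, 0.0182, 0.0256]
tool_rot: [0.827, 0.562, 0.0, 0.0]
force: [0.7, -0.5, 1.8]
finger_gap: 0.351
gripper_force: 0.9
```

Request:
send_rows:
  commands: "30 0 0 0.1 0;30 0 0 0 0"

```text
t: 5.1
tcp_pos: [0.4996, 0.0182, 0.0253]
tool_rot: [0.827, 0.562, 0.0, 0.001]
force: [-1.6, 0.2, 17.1]
finger_gap: 0.35
gripper_force: 8.9
```

Request:
send_rows:
  commands: "30 0 0 -0.26 0;30 0 0 0 0;30 -0.2 0 0 0;30 -0.2 0 0 0;30 -0.2 0 0 0;30 -0.2 0 0 0;30 -0.2 0 0 0;30 -0.2 0 0 0;30 -0.2 0 0 0;30 -0.2 0 0 0;30 -0.2 0 0 0;30 -0.2 0 0 0;30 0 0 0 0;30 0 0 0 0"

```text
t: 6.27
tcp_pos: [0.4844, -0.0192, 0.0286]
tool_rot: [0.827, 0.561, 0.0, 0.0]
force: [-0.6, -0.3, 0.2]
finger_gap: 0.352
gripper_force: 0.0
```

```bash
python3 - <<'E'
from h import *
import pickle
s=snap('top','t1.png');q=snap('scene','s1.png')
a=cv2.imread('pics/t1.png')[180:250,250:345];b=cv2.imread('pics/s1.png')[180:260,250:345]
cv2.imwrite('pics/c1.png',np.hstack([cv2.resize(x,(400,300),interpolation=2) for x in(a,b)]))
E
```

```text
(no output)
```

View pics/c1.png

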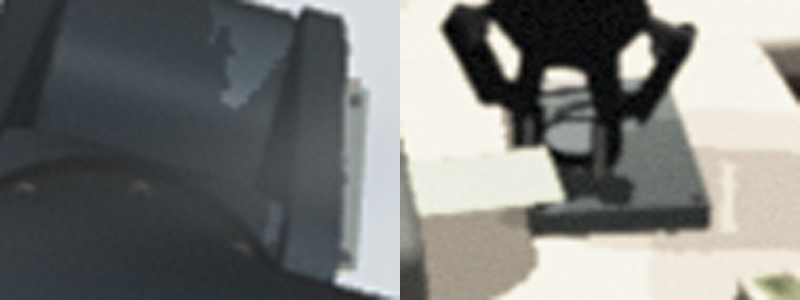

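Top view is blocked by the arm; the scene view (right half, around (575,140)) shows the disc cradled between the fingertips. I'll go on pushing.

Request:
send_rows:
  commands: "30 -0.2 -0.01 0 0;30 -0.2 -0.01 0 0;30 -0.2 -0.01 0 0;30 -0.2 -0.01 0 0;30 -0.2 -0.01 0 0;30 -0.2 -0.01 0 0;30 -0.2 -0.01 0 0;30 -0.2 -0.01 0 0;30 -0.1 0 0 0;30 -0.1 0 0 0;30 0 0 0 0"

```text
t: 7.28
tcp_pos: [0.4695, -0.0522, 0.0285]
tool_rot: [0.827, 0.562, -0.0, -0.0]
force: [-0.2, -0.0, 0.2]
finger_gap: 0.352
gripper_force: 0.0
```

```bash
python3 - <<'E'
from h import *
q=snap('scene','s2.png')
b=cv2.imread('pics/s2.png')[180:260,250:345]
cv2.imwrite('pics/c2.png',cv2.resize(b,(700,590),interpolation=2))
E
```

```text
(no output)
```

View pics/c2.png

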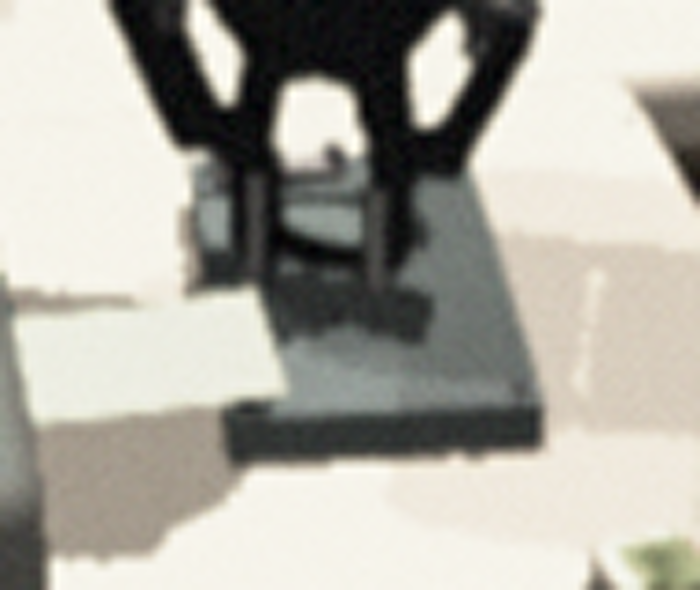

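Disc's dark rim shows at (320,245), still proud, between the fingertips; clip pin beyond at (335,155). I'll creep on.

Request:
send_rows:
  commands: "30 -0.05 0 0 0;30 -0.05 0 0 0;30 -0.05 0 0 0;30 -0.05 0 0 0;30 0 0 0 0;30 0 0 0 0"

```text
t: 7.83
tcp_pos: [0.468, -0.0554, 0.0285]
tool_rot: [0.827, 0.562, -0.0, -0.0]
force: [-0.7, 0.8, -0.0]
finger_gap: 0.351
gripper_force: 0.4
```

```bash
python3 - <<'E'
from h import *
q=snap('scene','s3.png')
b=cv2.imread('pics/s3.png')[180:260,250:345]
cv2.imwrite('pics/c3.png',cv2.resize(b,(700,590),interpolation=2))
E
```

```text
(no output)
```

View pics/c3.png

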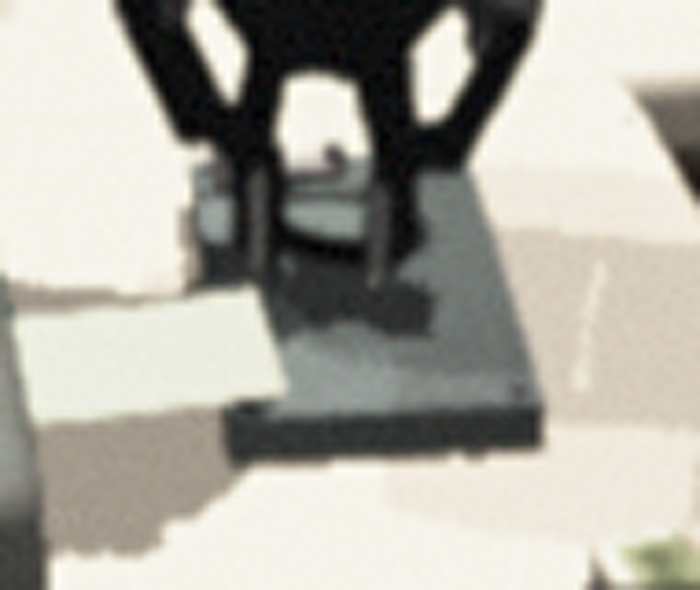

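Much the same: disc rim at (325,245), not clearly down yet. A few more mm, watching the force.

Request:
send_rows:
  commands: "30 -0.05 0 0 0;30 -0.05 0 0 0;30 0 0 0 0;30 0 0 0 0"

```text
t: 8.22
tcp_pos: [0.4671, -0.0571, 0.0285]
tool_rot: [0.827, 0.562, -0.0, -0.0]
force: [-0.0, 1.2, 0.0]
finger_gap: 0.355
gripper_force: 1.3
```

Request:
send_rows:
  commands: "30 -0.05 0 0 0;30 -0.05 0 0 0;30 0 0 0 0;30 0 0 0 0"

```text
t: 8.55
tcp_pos: [0.4664, -0.0583, 0.0285]
tool_rot: [0.828, 0.561, 0.0, -0.001]
force: [1.7, 8.0, 2.0]
finger_gap: 0.351
gripper_force: 3.7
```

```bash
python3 - <<'E'
from h import *
q=snap('scene','s4.png')
a,b=[cv2.imread(f'pics/s{i}.png')[195:225,270:325] for i in(3,4)]
cv2.imwrite('pics/c4.png',np.vstack([cv2.resize(x,(550,300),interpolation=2) for x in(a,b)]))
E
```

```text
(no output)
```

View pics/c4.png

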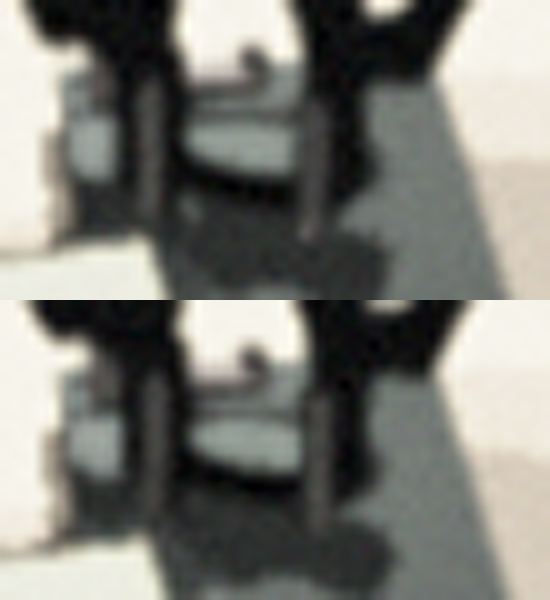

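Force has risen to 8 N: the disc is probably tilted with its leading edge against the cell wall. I'll back off, clear the view and look from above.

Request:
send_rows:
  commands: "30 0.5 0 0 0;30 1 0 -0.5 0;30 1 0 -1 0;30 1 0 -1 0;30 1 0 -1 0;30 1 0 -1 0;30 1 0 0 0;30 1 0 0 0;30 1 0 0 0;30 1 0 0 0;30 0 0 0 0"

```text
t: 9.52
tcp_pos: [0.5394, 0.1202, 0.1191]
tool_rot: [0.826, 0.563, 0.002, 0.001]
force: [1.0, -0.1, -0.5]
finger_gap: 0.351
gripper_force: 0.0
```

```bash
python3 - <<'E'
from h import *
import pickle
s=snap('top','t5.png');q=snap('scene','s5.png');pickle.dump(s,open('top5.pkl','wb'))
a=cv2.imread('pics/t5.png')[185:250,255:345];b=cv2.imread('pics/s5.png')[195:245,265:330]
cv2.imwrite('pics/c5.png',np.hstack([cv2.resize(a,(450,325),interpolation=2),cv2.resize(b,(350,325),interpolation=2)]))
E
```

```text
(no output)
```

View pics/c5.png

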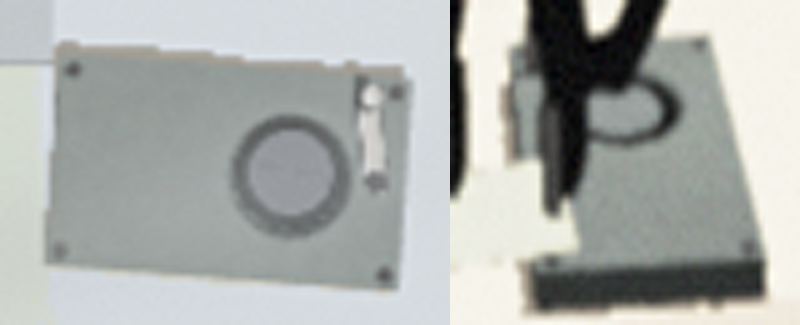

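The disc's ring is at crop (290,175), matching the cell centre found earlier, and it sits flush in both views, so it is seated. The clip is still open with its pin at (370,95). Next I turn the tool for the clip.

Request:
send_rows:
  commands: "30 0 0 0 1;30 0 0 0 1;30 0 0 0 1;30 0 0 0 1;30 0 0 0 1;30 0 0 0 1;30 0 0 0 1;30 0 0 0 1;30 0 0 0 1;30 0 0 0 1;30 0 0 0 1;30 0 0 0 1;30 0 0 0 1;30 0 0 0 1;30 0 0 0 1;30 0 0 0 1;30 0 0 0 0;30 0 0 0 0"

```text
t: 11.12
tcp_pos: [0.5366, 0.1164, 0.1185]
tool_rot: [0.999, 0.038, -0.0, 0.0]
force: [0.5, 1.0, 0.4]
finger_gap: 0.353
gripper_force: 0.0
```

```bash
python3 - <<'E'
from h import *
import pickle
s=pickle.load(open('top5.pkl','rb'))
g=lambda u,z:ray(s,(np.array(u,float)+.5)/5-.5+[255,185],z)
print('filter',g([(290,175)],.017),'pin',g([(371,95)],.042),'piv',g([(374,181)],.025))
st=readout.sense();R=Rotation.from_quat(st['tool_rot']).as_matrix();print(st['tcp_pos'],R.round(3),st['q'])
p=np.array([.4917,-.118,.037]);print(R.T@(p-st['tcp_pos'])/.02)
E
```

```text
filter [[ 0.45658446 -0.08383544  0.017     ]] pin [[ 0.49157447 -0.11730195  0.042     ]] piv [[ 0.45384656 -0.12053969  0.025     ]]
[0.53661307 0.1163982  0.11845646] [[ 0.997  0.077 -0.   ]
 [ 0.077 -0.997 -0.   ]
 [-0.     0.    -1.   ]] [ 1.02546407e-02  6.00180076e-01  1.72928714e+00 -5.27662622e-04
  8.12469923e-01  1.50480899e+00]
[-3.13448861 11.51221431  4.07811787]
```

Request:
send_rows:
  commands: "30 -0.26 0.96 0 0;30 -0.26 0.96 0 0;30 -0.26 0.96 0 0;30 -0.26 0.96 0 0;30 -0.26 0.96 0 0;30 -0.26 0.96 0 0;30 -0.26 0.96 0 0;30 -0.26 0.96 0 0;30 -0.26 0.96 0 0;30 -0.26 0.96 0 0;30 -0.26 0.96 0 0;30 -0.26 0.96 0 0;30 0 0 0 0;30 0 0 0.8 0;30 0 0 0.8 0;30 0 0 0.8 0;30 0 0 0.8 0;30 0 0 0.8 0;30 0 0 0 0"

```text
t: 12.7
tcp_pos: [0.4904, -0.1161, 0.0363]
tool_rot: [0.999, 0.038, -0.002, -0.001]
force: [0.4, 0.6, -0.7]
finger_gap: 0.352
gripper_force: 0.0
```

Request:
send_rows:
  commands: "18 0 0 0 0;18 0 0 0 0;18 0 0 0 0;18 0 0 0 0"

```text
t: 13.03
tcp_pos: [0.4927, -0.1173, 0.0395]
tool_rot: [0.999, 0.038, 0.001, 0.0]
force: [0.7, 0.8, -0.7]
finger_gap: 0.21
gripper_force: 0.0
```

Request:
send_rows:
  commands: "18 -0.005 -0.133 0.02 -1;18 -0.005 -0.133 0.02 -1;18 -0.005 -0.133 0.02 -1;18 -0.005 -0.133 0.02 -1;18 -0.005 -0.133 0.02 -1;18 -0.005 -0.133 0 -1;18 -0.005 -0.133 0 -1;18 -0.005 -0.133 0 -1;18 -0.005 -0.133 0 -1;18 -0.005 -0.133 0 -1;18 -0.005 -0.133 0 -1;18 0 0 0 0;18 0 0 0 0"

```text
t: 14.12
tcp_pos: [0.4797, -0.0917, 0.0371]
tool_rot: [0.913, 0.409, 0.0, 0.0]
force: [0.8, -0.3, 0.4]
finger_gap: 0.211
gripper_force: 0.1
```

```bash
python3 - <<'E'
from h import *
st=readout.sense();R=Rotation.from_quat(st['tool_rot']).as_matrix();d=st['tcp_pos'][:2]-[.4545,-.1208];print(st['tcp_pos'],np.linalg.norm(d),np.arctan2(d[1],d[0]),np.arctan2(R[1,0],R[0,0]),st['force'])
E
```

```text
[ 0.47972183 -0.09165261  0.03714523] 0.03854492554524145 0.8574749777493564 0.8423588158149782 [ 0.76983524 -0.31723744  0.38689984]
```

Request:
send_rows:
  commands: "18 -0.005 -0.133 0 -1;18 -0.005 -0.133 0 -1;18 -0.005 -0.133 0 -1;18 -0.005 -0.133 0 -1;18 -0.005 -0.133 0 -1;18 -0.005 -0.133 0 -1;18 -0.005 -0.133 0 -1;18 -0.005 -0.133 0 -1;18 -0.005 -0.133 0 -1;18 -0.005 -0.133 0 -1;18 0 0 0 0;18 0 0 0 0"

```text
t: 15.12
tcp_pos: [0.4551, -0.0821, 0.0367]
tool_rot: [0.718, 0.696, 0.0, 0.0]
force: [-0.3, 0.7, -1.3]
finger_gap: 0.211
gripper_force: 0.0
```

Request:
send_rows:
  commands: "18 0 -0.05 0 0;18 0 -0.05 0 0;18 0 0 0 0"

```text
t: 15.37
tcp_pos: [0.4531, -0.082, 0.0366]
tool_rot: [0.718, 0.696, 0.0, 0.0]
force: [0.6, -0.3, 0.7]
finger_gap: 0.212
gripper_force: 0.2
```

Request:
send_rows:
  commands: "18 0 -0.05 0 0;18 0 -0.05 0 0;18 0 0 0 0"

```text
t: 15.62
tcp_pos: [0.4511, -0.0819, 0.0365]
tool_rot: [0.717, 0.697, 0.0, 0.0]
force: [1.2, 0.1, -0.6]
finger_gap: 0.21
gripper_force: 0.4
```

Request:
send_rows:
  commands: "18 0 -0.05 0 0;18 0 -0.05 0 0;18 0 0 0 0"

```text
t: 15.87
tcp_pos: [0.4508, -0.0821, 0.0367]
tool_rot: [0.717, 0.697, 0.001, 0.002]
force: [4.1, 3.3, -2.0]
finger_gap: 0.21
gripper_force: 2.3
```

The force rise says the clip is at its stop. Centre on the pin, open, lift and look.

Request:
send_rows:
  commands: "26 0 0.25 0 0;26 0 0 0 0;26 0 0 0 0;26 0 0 -0.5 0;26 0 0 -1 0;26 0 0 -1 0;26 0 0 -1 0;26 0 0 -1 0;26 1 0 0 0;26 1 0 0 0;26 1 0 0 0;26 1 0 0 0;26 1 0 0 0;26 1 0 0 0;26 1 0 0 0;26 1 0 0 0;26 1 0 0 0;26 1 0 0 0;26 0 0 0 0"

```text
t: 17.45
tcp_pos: [0.459, 0.1204, 0.1271]
tool_rot: [0.716, 0.698, 0.0, -0.0]
force: [0.0, -0.4, -0.5]
finger_gap: 0.302
gripper_force: 0.0
```

```bash
python3 - <<'E'
from h import *
s=snap('top','t6.png');q=snap('scene','s6.png')
a=cv2.imread('pics/t6.png')[185:250,255:345];b=cv2.imread('pics/s6.png')[195:245,265:330]
cv2.imwrite('pics/c6.png',np.hstack([cv2.resize(a,(450,325),interpolation=2),cv2.resize(b,(350,325),interpolation=2)]))
E
```

```text
(no output)
```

View pics/c6.png

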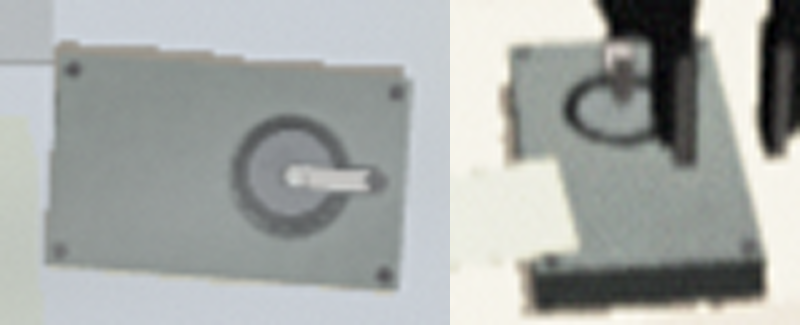

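The clip now lies along the block's +y with its pin over the disc's middle at (292,175), and the disc is flush in the cell. Handing in.

```bash
python3 -c "from station import sign_off; print(sign_off())"
```

```text
the job is handed in; nothing more can be done
None
```

The large filter was pushed into its cell and lies flush, the swing clip was then pushed round to its stop over it, and the arm was clear of everything at hand-in, at about 17.5 s of the 48 s allowed; sign-off returned no verdict.

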